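# Fix the arepa board in the counter's hold-down clamp

## Task

Gently slide the wooden arepa board under the counter clamp beside the griddle until its far edge is fully home, flush against the clamp's metal stop. Then tighten the clamp's hand knob clockwise until it suddenly turns hard, give it one eighth of a turn more and no further, so that the board is held firmly but not crushed, and let go. Leave everything else on the counter where it is.

Things in the scene. Friction and masses are not known exactly. Their poses are not given: they have to be found in the camera images.
- clamp: The hold-down clamp, aluminium, fixed to the counter. Origin on the counter under the knob's axis; z up, x is the direction in which the board slides in. Two posts (x -15 to +15 mm, inner faces at y = +-60, outer at +-76 mm, with 6 mm high flanges out to y = +-100 mm) carry a crossbeam 34 mm deep (x) and 152 mm wide, top 68 mm above the counter.
- clamp_stop (a point): Middle of the face of the clamp's stop, 35 mm beyond the knob's axis along the clamp's x, 15 mm above the counter. The stop is a low metal block 30 mm high and 110 mm wide; the board's far edge must touch it.
- foot_rest (a point): Point on the knob's axis 18 mm above the counter, where the clamp's round rubber foot (32 mm wide, hanging under the crossbeam) will bear on the board. The foot starts 2.5 to 5.5 mm higher and comes down as the knob turns. It is sprung: once it bears, its press grows evenly with the turn, to about 20 N after an eighth of a turn.
- knob_grip (a point): Middle of the hand knob's grip, on its vertical axis, 95 mm above the counter (it sinks 2.5 mm per rad once the knob turns hard). A black bar 50 mm long, 14 mm thick, 30 mm high (79 to 109 mm above the counter; point x along its length, y across its thickness, z up) on a hub of 16 mm radius, hub top 79 mm above the counter. Clockwise seen from above tightens.
- screw_top (a point): Where the knob's screw enters the top of the crossbeam, 68 mm above the counter. The knob at first turns easily (about 0.1 N m) through 1.0 to 2.1 rad, different each time, ending at a different bar direction each time; when the foot bears on the board the torque jumps to about 0.5 to 0.7 N m. The knob stays where it is left.
- board: The arepa board, pale wood, 180 mm (x) by 110 mm (y) by 18 mm, about 0.45 kg, loose on the counter. Origin at the centre of its underside; x points to its far edge (the one that goes under the clamp). An upright bar handle stands on it near the other end.
- board_edge (a point): Middle of the board's far edge, 90 mm from the board's origin along its x, at half thickness (9 mm up). Home means that this edge touches the stop, 35 mm beyond the knob's axis along the clamp's x.
- board_handle (a point): A point in the board's wooden bar handle, 42 mm above the counter. The handle is 18 mm thick (along the board's x), 56 mm long (along its y) and stands 36 mm above the board's top (18 to 54 mm above the counter). It lies at x = -65 mm on the board.
- mill: Glass pepper mill, 56 mm wide, 148 mm tall, upright; origin under its centre. Not to be moved.
- cup: Yellow plastic measuring cup, 72 mm wide, 55 mm high, handle along its +x to 103 mm; origin under the cup's centre. Not to be moved.
- pitcher: Small ceramic pitcher, 88 mm wide, 110 mm high, handle along its +y; origin under its centre. Not to be moved.
- reamer: Wooden citrus reamer lying along its x, 147 mm long, 46 mm thick; origin under its middle. Not to be moved.
- salt: Ceramic salt jar, 52 mm wide, 75 mm high; origin under its centre. Not to be moved.
Things that resemble listed ones, but are neither listed nor needed, are in the scene too. Leave any red look-alike of the board alone.

How it is judged:
On the way, in this order (a step that is already met when the one before it is completed fails the run):
1. the board lies home against the stop, with no more than 8 N between board and clamp (x of board_edge in the frame of clamp above 0.032 m and y of board_edge in the frame of clamp between -0.008 and 0.008 m and angle between the x axis of board and the x axis of clamp, either way round below 0.06 rad and height (world z) of board below 0.004 m and contact force between clamp and board below 8 N), for 0.2 s.
2. the clamp presses on the board (x of board_edge in the frame of clamp above 0.032 m and y of board_edge in the frame of clamp between -0.008 and 0.008 m and angle between the x axis of board and the x axis of clamp, either way round below 0.06 rad and height (world z) of board below 0.004 m and contact force between clamp and board above 12 N), for 0.2 s.
At the end, for the whole second after the job is handed in: The board lies flat on the counter with its far edge within 3 mm of the stop, within 8 mm of the clamp's centre line and within 0.06 rad of straight, at rest, and the clamp presses on it with 12 to 31 N (about one eighth of a turn past the first resistance; roughly 0.5 to 1.2 rad past it) (all of step 2 and contact force between clamp and board below 31 N and linear speed of board below 0.01 m/s); the robot touches nothing.
It fails at once if the board is rammed into the clamp or crushed by it: more than 40 N between them (contact force between clamp and board above 40 N).
It fails at once if a bystander is shifted by more than 25 mm (distance of any of mill, cup, pitcher, reamer, salt from where it was at the start of the episode above 0.025 m).
It also fails if it takes over 72 s, if anything falls off the work surface, if the arm or the gripper's body presses on something with over 40 N, if the wrist force passes 120 N, or if a joint passes its speed limit or range.

## Robot

A 6-joint arm with a two-finger parallel gripper is mounted at the origin on the work surface. World frame = base frame: x ahead of the robot, y to its left, z up, the work surface at z = 0. Lengths are in m, angles in rad, forces in N, time in s.
With the tool pointing down it reaches from about 0.3 to 1 m from the base axis. Payload 5.1 kg.
Tool frame: the origin (TCP) lies midway between the tips of the shut fingers; the grasp point (between the pads) lies 19 mm behind it; z points along the fingers, y is the direction in which the jaws open and shut (so a half turn about z gives the same grasp; the last joint's range is limited). The gripper opens to 95 mm and grips with 3 to 60 N. Pads are 20 mm wide; open, the fingers measure 119 mm over their backs; the gripper's body (75 mm by 180 mm) begins 59 mm behind the grasp point.
Start: joints at [-1.36, 0.124, 1.65, -0, 1.367, -0.083], TCP at [0.188, -0.622, 0.215] pointing down, gripper open.
Joint ranges: [-2.61, 2.61], [-1.02, 2.33], [0.03, 2.71], [-1.35, 4.49], [0.32, 2.68], [-2.91, 2.91]. Speed limits (rad/s): [2.57, 2.57, 3.14, 3.14, 3.14, 3.14].

## Interface

Orientations are given as a rotation vector (axis times angle).
In Python, from cell import bot gives the robot as it stands.
- The arm moves only by the tool carry_out, never from a script. Its argument "motion" is a list of rows, each an object of numbers: "gripper": the finger opening in m, from 0 to 0.0951; "tx", "ty", "tz": the shift along the tool's x, y, z in m; "ax", "ay", "az": the turn, a rotation vector about the tool's x, y, z in rad. In form: [{"gripper": .., "tx": .., "ty": .., "tz": .., "ax": .., "ay": .., "az": ..}, ...]. A call has 1 to 10 rows; each row is the pose to reach, as a shift and turn from the pose measured when the call began, along the tool's axes at that moment; what a row does not reach only later rows make up. A row lasts 1/8 s, in which the tool goes at most 62.5 mm and 10.7 degrees, less where a joint would pass 70% of its speed; a pose out of reach is approached as far as the arm can. A call with a gripper value outside its range is refused whole. The fingers move at their own pace and stop on an object; the grip force is fixed at half the most. Time passes only in rows, so rows that repeat a pose let the fingers close. It gives the time, the measured TCP pose, the force and the opening at its end, in the units of the state.
- bot.sense(): the state, without advancing time (a new reading comes with each control period).
- bot.snapshot(name): name is "side" or "top" or "wrist"; returns the picture (480x640x3 uint8, red, green, blue); there is no depth.
- bot.get_calibration(name): a dict with "fx", "fy", "cx", "cy" (pixels), "dist_coeffs" ([k1, k2, p1, p2, k3] as OpenCV has them; the pictures are not rectified), "cam_to_world" (4x4, takes a point from camera to world coordinates). Camera axes: x right, y up, looking along -z (the intrinsics and any distortion apply to the point x, -y, -z); pixel columns grow to the right and rows downward; lengths in m; the calibration is good to about 2 mm. A picture is of the moment at which its call begins: read the wrist's pose just before it. get_calibration takes no time and is no camera call; for the wrist camera it gives the pose at the moment of the call.
- bot.hand_in(): hands the job in, once; it reports no verdict.
The state is a dict: "time": time; "q": joint angles; "dq": joint speeds; "joint_torque": joint torques, N m; "tcp_pos": TCP position; "eef_rot": TCP orientation; "force": force on the tool from outside, world axes, zero at the start; "ft_torque": the same for the moment, N m; "finger_gap": finger opening in m.
Only numpy, scipy, OpenCV 4.12 (cv2) and the standard library are available. Lean on these libraries where they do the work, as an engineer would, in place of code of your own. Each camera call takes 0.05 s, during which the arm holds its last target. There are 200 camera calls.

## Working session

There is one attempt and no reset: what is moved stays moved. The work goes in short steps, Python scripts to look and compute and a tool call to move; the robot and the scene stay as the last step left them, time stands still between calls to the robot, and variables do not carry over. Pictures are saved under pics/ and viewed, about 8 in all and at most 12, crops included, and the job is handed in when it is done.

Besides the shell and the picture viewer there is one more tool, called after "Emit:" in YAML: its name, and indented under it one key for each argument. carry_out: Moves the arm, as the interface text tells. Its arguments: {"type":"object","properties":{"motion":{"type":"array","items":{"type":"object","properties":{"gripper":{"type":"number"},"tx":{"type":"number"},"ty":{"type":"number"},"tz":{"type":"number"},"ax":{"type":"number"},"ay":{"type":"number"},"az":{"type":"number"}}}}},"required":["motion"]}

```bash
ls; mkdir -p pics; python3 - <<'E'
from cell import bot
import cv2
s=bot.sense(); print({k:s[k] for k in('time','tcp_pos','eef_rot','force','finger_gap')})
for n in('top','side'):
    c=bot.get_calibration(n); print(n,c)
    cv2.imwrite(f'pics/{n}0.png',bot.snapshot(n)[:,:,::-1])
E
```

```text
pics
{'time': 0.0, 'tcp_pos': array([ 0.18805521, -0.62154872,  0.21341795]), 'eef_rot': array([-3.10576440e+00, -4.59537308e-01,  2.34371212e-04]), 'force': array([-0.06131677,  1.27242132,  0.287335  ]), 'finger_gap': 0.09520071851586705}
top {'fx': 484.3993841059242, 'fy': 484.3993841059242, 'cx': 310.8677918204924, 'cy': 238.63238057017963, 'dist_coeffs': array([-0.11772938,  0.        ,  0.        ,  0.        ,  0.        ]), 'cam_to_world': array([[ 0.02944131,  0.9833488 , -0.1793275 ,  0.44463841],
       [-0.99943005,  0.03192405,  0.01097401,  0.0794326 ],
       [ 0.01651613,  0.1789022 ,  0.98372822,  0.90184268],
       [ 0.        ,  0.        ,  0.        ,  1.        ]])}
side {'fx': 460.87162517824385, 'fy': 460.87162517824385, 'cx': 315.88487287471264, 'cy': 229.37868623584956, 'dist_coeffs': array([-0.05181191,  0.        ,  0.        ,  0.        ,  0.        ]), 'cam_to_world': array([[-0.84527889,  0.24919147, -0.47265973,  0.13498103],
       [-0.53410623, -0.41938022,  0.73406455,  0.73896808],
       [-0.01530152,  0.87293977,  0.48758796,  0.55589648],
       [ 0.        ,  0.        ,  0.        ,  1.        ]])}
```

View pics/top0.png

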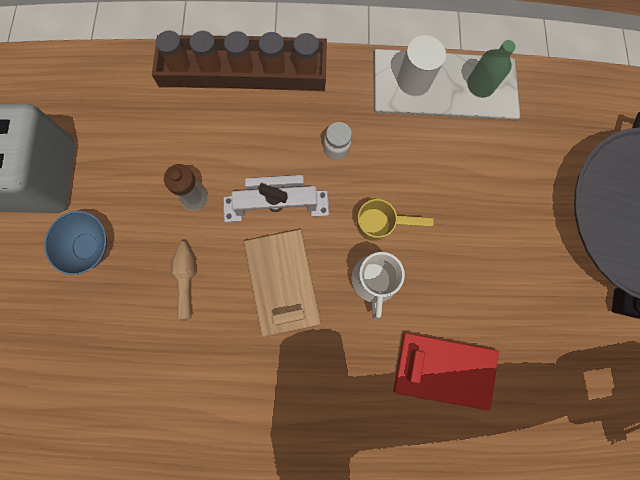

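View pics/side0.png

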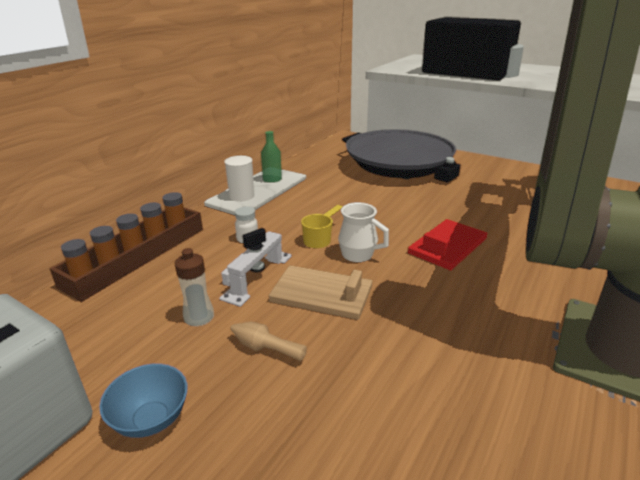

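The top view shows the pale board at (282,282) with its handle at (288,315). The clamp is at (276,200) and its black knob at (273,193). The red look-alike board is at (447,370). The reamer (184,280) is also pale wood, but it is round. I choose the pale board at (282,282) and check it in a close crop.

```bash
cat > h.py <<'E'
from cell import bot
import cv2, numpy as np
def ray(n,uv,cal=None):
    c=cal or bot.get_calibration(n); K=np.array([[c['fx'],0,c['cx']],[0,c['fy'],c['cy']],[0,0,1]])
    p=cv2.undistortPoints(np.array(uv,float).reshape(-1,1,2),K,c['dist_coeffs'])[:,0]
    M=c['cam_to_world']; d=np.c_[p[:,0],-p[:,1],-np.ones(len(p))]@M[:3,:3].T
    return M[:3,3],d
def onz(n,uv,z,cal=None):
    o,d=ray(n,uv,cal); return o+d*((z-o[2])/d[:,2])[:,None]
E
python3 - <<'E'
from h import *
im=cv2.imread('pics/top0.png')
c=im[165:345,215:335]; 
cv2.imwrite('pics/crop.png',cv2.resize(c,None,fx=3.3,fy=3.3,interpolation=cv2.INTER_CUBIC))
hsv=cv2.cvtColor(im,cv2.COLOR_BGR2HSV)
print(hsv[265,275],hsv[265,225],hsv[300,330],hsv[316,290],hsv[325,280])
m=((hsv[...,0]<25)&(hsv[...,2]>165)).astype(np.uint8)*255
m[:225]=0;m[345:]=0;m[:,:235]=0;m[:,330:]=0
m=cv2.morphologyEx(m,cv2.MORPH_OPEN,np.ones((3,3)));m=cv2.morphologyEx(m,cv2.MORPH_CLOSE,np.ones((9,9)))
k=max(cv2.findContours(m,0,2)[0],key=cv2.contourArea)
print(cv2.contourArea(k),cv2.minAreaRect(k),cv2.approxPolyDP(k,6,True)[:,0].tolist())
b=((hsv[...,2]<60)).astype(np.uint8)*255;b[:175]=0;b[215:]=0;b[:,:250]=0;b[:,300:]=0
for k in cv2.findContours(b,0,2)[0]:
  if cv2.contourArea(k)>15: print('blk',cv2.contourArea(k),cv2.minAreaRect(k))
E
```

```text
[ 15  95 177] [ 14 132 151] [ 13 130 141] [ 15  96 176] [ 15  99 165]
5075.0 ((281.4038391113281, 282.5191955566406), (96.4891357421875, 58.63872146606445), 78.69007110595703) [[300, 230], [269, 236], [268, 247], [246, 241], [258, 262], [251, 273], [263, 335], [319, 323]]
blk 322.0 ((271.8000183105469, 195.10000610351562), (29.4091796875, 16.12761688232422), 18.43494987487793)
```

View pics/crop.png

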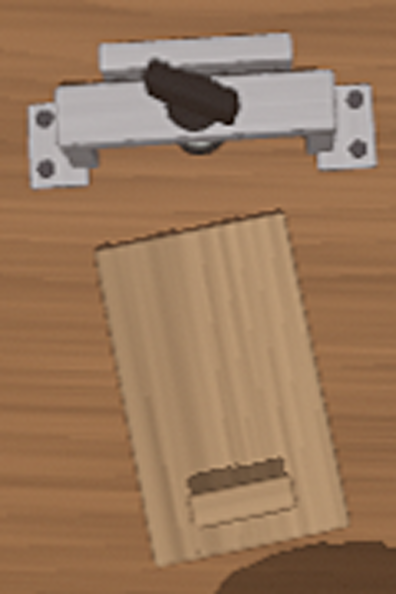

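The crop shows the pale board with its handle on it. Its top corners are at crop (97,250), (283,212), (348,525) and (157,565). The clamp's flange ends are at x=28 and x=374, and the knob bar runs from (150,75) to (238,108).

```bash
python3 - <<'E'
from h import *
C=lambda a:np.array(a)/3.3+[215-.35,165-.35]
np.set_printoptions(precision=4,suppress=True)
b=onz('top',C([(97,250),(283,212),(348,525),(157,565)]),.018); print('board',b[:,:2])
print('sizes',[np.linalg.norm(b[i]-b[(i+1)%4]) for i in range(4)])
f=(b[0]+b[1])/2;n=(b[2]+b[3])/2;print('cen',b.mean(0),'yaw',np.arctan2(*(f-n)[1::-1]))
fl=onz('top',C([(28,105),(33,188),(372,85),(376,167)]),.006); print('flange',fl[:,:2],np.linalg.norm(fl[0]-fl[2]))
print('clamp origin',fl.mean(0),'yaw',np.arctan2(*((fl[0]+fl[1]-fl[2]-fl[3])[1::-1]))-np.pi/2)
bm=onz('top',C([(57,88),(332,70)]),.068); print('beam back',bm[:,:2],np.linalg.norm(bm[0]-bm[1]),'yaw',np.arctan2(*((bm[0]-bm[1])[1::-1]))-np.pi/2)
h=onz('top',C([(188,496),(293,475),(295,508),(198,529)]),.054);print('handle',h[:,:2],h.mean(0))
k=onz('top',C([(158,68),(235,100)]),.109);print('knob',k,k.mean(0))
s=bot.sense();print(cv2.Rodrigues(s['eef_rot'])[0])
w=bot.get_calibration('wrist');T=np.eye(4);T[:3,:3]=cv2.Rodrigues(s['eef_rot'])[0];T[:3,3]=s['tcp_pos'];print('cam in tcp',np.linalg.inv(T)@w['cam_to_world'],w['fx'])
E
```

```text
board [[0.5984 0.1933]
 [0.6235 0.0896]
 [0.4503 0.0483]
 [0.4254 0.1517]]
sizes [np.float64(0.10671053985431798), np.float64(0.17810992087880173), np.float64(0.10634849692295369), np.float64(0.17790415331559048)]
cen [0.5244 0.1207 0.018 ] yaw 0.23478874946027178
flange [[0.6845 0.2397]
 [0.6354 0.2336]
 [0.703  0.0405]
 [0.6541 0.0371]] 0.19998512545656916
clamp origin [0.6692 0.1377 0.006 ] yaw 0.09384822892851608
beam back [[0.6778 0.2135]
 [0.6928 0.0651]] 0.14910417703793918 yaw 0.10020117969325626
handle [[0.4626 0.134 ]
 [0.4753 0.0792]
 [0.4581 0.0776]
 [0.4456 0.1281]] [0.4604 0.1048 0.054 ]
knob [[0.6787 0.1554 0.109 ]
 [0.6629 0.1151 0.109 ]] [0.6708 0.1353 0.109 ]
[[ 0.9572  0.2896 -0.0004]
 [ 0.2896 -0.9571  0.0018]
 [ 0.0002 -0.0018 -1.    ]]
cam in tcp [[ 0.0002  0.9672  0.2539  0.0716]
 [ 1.     -0.0004  0.0007 -0.0007]
 [ 0.0008  0.2539 -0.9672 -0.1707]
 [ 0.      0.      0.      1.    ]] 354.3840780580118
```

Emit:
carry_out:
  motion:
    - {"gripper": 0.06,"tx": 0.47,"ty": -0.617,"tz": 0.0,"az": -1.51}
    - {"gripper": 0.06,"tx": 0.47,"ty": -0.617,"tz": 0.0,"az": -1.51}
    - {"gripper": 0.06,"tx": 0.47,"ty": -0.617,"tz": 0.0,"az": -1.51}
    - {"gripper": 0.06,"tx": 0.47,"ty": -0.617,"tz": 0.0,"az": -1.51}
    - {"gripper": 0.06,"tx": 0.47,"ty": -0.617,"tz": 0.0,"az": -1.51}
    - {"gripper": 0.06,"tx": 0.47,"ty": -0.617,"tz": 0.0,"az": -1.51}
    - {"gripper": 0.06,"tx": 0.47,"ty": -0.617,"tz": 0.0,"az": -1.51}
    - {"gripper": 0.06,"tx": 0.47,"ty": -0.617,"tz": 0.0,"az": -1.51}
    - {"gripper": 0.06,"tx": 0.47,"ty": -0.617,"tz": 0.0,"az": -1.51}
    - {"gripper": 0.06,"tx": 0.47,"ty": -0.617,"tz": 0.0,"az": -1.51}

```text
$.motion[0]: bad value
```

Emit:
carry_out:
  motion:
    - {"gripper": 0.06,"tx": 0.47,"ty": -0.617,"tz": 0.0,"ax": 0,"ay": 0,"az": -1.51}
    - {"gripper": 0.06,"tx": 0.47,"ty": -0.617,"tz": 0.0,"ax": 0,"ay": 0,"az": -1.51}
    - {"gripper": 0.06,"tx": 0.47,"ty": -0.617,"tz": 0.0,"ax": 0,"ay": 0,"az": -1.51}
    - {"gripper": 0.06,"tx": 0.47,"ty": -0.617,"tz": 0.0,"ax": 0,"ay": 0,"az": -1.51}
    - {"gripper": 0.06,"tx": 0.47,"ty": -0.617,"tz": 0.0,"ax": 0,"ay": 0,"az": -1.51}
    - {"gripper": 0.06,"tx": 0.47,"ty": -0.617,"tz": 0.0,"ax": 0,"ay": 0,"az": -1.51}
    - {"gripper": 0.06,"tx": 0.47,"ty": -0.617,"tz": 0.0,"ax": 0,"ay": 0,"az": -1.51}
    - {"gripper": 0.06,"tx": 0.47,"ty": -0.617,"tz": 0.0,"ax": 0,"ay": 0,"az": -1.51}
    - {"gripper": 0.06,"tx": 0.47,"ty": -0.617,"tz": 0.0,"ax": 0,"ay": 0,"az": -1.51}
    - {"gripper": 0.06,"tx": 0.47,"ty": -0.617,"tz": 0.0,"ax": 0,"ay": 0,"az": -1.51}

```text
time: 1.35
tcp_pos: [0.4066, -0.0345, 0.2146]
eef_rot: [-1.948, -2.464, -0.002]
force: [1.2, -1.4, -0.0]
finger_gap: 0.0605
```

Emit:
carry_out:
  motion:
    - {"gripper": 0.06,"tx": 0.062,"ty": 0.042,"tz": 0.0,"ax": 0,"ay": 0,"az": 0}
    - {"gripper": 0.06,"tx": 0.1,"ty": 0.07,"tz": 0.0,"ax": 0,"ay": 0,"az": 0}
    - {"gripper": 0.06,"tx": 0.123,"ty": 0.084,"tz": 0.0,"ax": 0,"ay": 0,"az": 0}
    - {"gripper": 0.06,"tx": 0.123,"ty": 0.084,"tz": 0.0,"ax": 0,"ay": 0,"az": 0}
    - {"gripper": 0.06,"tx": 0.123,"ty": 0.084,"tz": 0.0,"ax": 0,"ay": 0,"az": 0}

```text
time: 1.98
tcp_pos: [0.4595, 0.104, 0.2144]
eef_rot: [-1.948, -2.464, -0.001]
force: [-0.1, -0.4, -0.5]
finger_gap: 0.06
```

```bash
python3 - <<'E'
from h import *
s=bot.sense();c=bot.get_calibration('wrist');im=bot.snapshot('wrist')
np.save('w1.npy',c,allow_pickle=True);cv2.imwrite('pics/w1.png',im[:,:,::-1]);print(s['tcp_pos'],s['eef_rot'],s['force'],s['q'],c['dist_coeffs'])
E
```

```text
[0.45950803 0.10400272 0.21441535] [-1.94783456e+00 -2.46356525e+00 -7.33568748e-04] [-0.13662575 -0.41960809 -0.49837091] [ 1.07915865e-01 -2.86081988e-01  2.03545796e+00  1.06314677e-03
  1.39261464e+00 -1.25033436e-01] [0.0088939 0.        0.        0.        0.       ]
```

View pics/w1.png

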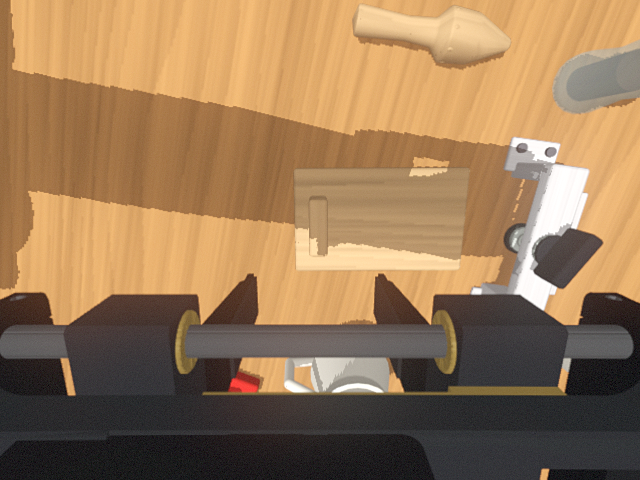

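The wrist view shows the board with corners at (295,170), (470,168), (460,270) and (297,270). The handle is at (318,226). The knob and clamp are at the right, with the mill and reamer at the top.

```bash
python3 - <<'E'
from h import *
np.set_printoptions(precision=4,suppress=True)
c=np.load('w1.npy',allow_pickle=True).item()
b=onz('w',[(470,168),(460,270),(297,270),(295,169)],.018,c);f=(b[0]+b[1])/2;n=(b[2]+b[3])/2
print(b[:,:2],[np.linalg.norm(b[i]-b[(i+1)%4]) for i in range(4)],b.mean(0),np.arctan2(*(f-n)[1::-1]))
h=onz('w',[(309,198),(327,197),(328,256),(309,256)],.054,c);print(h[:,:2],h.mean(0))
fl=onz('w',[(513,138),(559,143),(556,173),(505,169)],.006,c);print(fl[:,:2])
k=onz('w',[(570,229),(602,240)],.109,c);print(k)
E
```

```text
[[0.5989 0.1949]
 [0.6251 0.0895]
 [0.4523 0.0484]
 [0.4268 0.1532]] [np.float64(0.10868172802454346), np.float64(0.1776297987528002), np.float64(0.10785665099732233), np.float64(0.17709608242952427)] [0.5258 0.1215 0.018 ] 0.2354975920684647
[[0.4469 0.1324]
 [0.463  0.1372]
 [0.4777 0.0817]
 [0.4597 0.0774]] [0.4618 0.1072 0.054 ]
[[0.6365 0.234 ]
 [0.6839 0.2401]
 [0.693  0.2113]
 [0.6398 0.203 ]]
[[0.6532 0.163  0.109 ]
 [0.6815 0.1605 0.109 ]]
```

Emit:
carry_out:
  motion:
    - {"gripper": 0.06,"tx": 0.002,"ty": 0.003,"tz": 0.05,"ax": 0,"ay": 0,"az": 0}
    - {"gripper": 0.06,"tx": 0.002,"ty": 0.003,"tz": 0.1,"ax": 0,"ay": 0,"az": 0}
    - {"gripper": 0.06,"tx": 0.002,"ty": 0.003,"tz": 0.14,"ax": 0,"ay": 0,"az": 0}
    - {"gripper": 0.06,"tx": 0.002,"ty": 0.003,"tz": 0.17,"ax": 0,"ay": 0,"az": 0}
    - {"gripper": 0.06,"tx": 0.002,"ty": 0.003,"tz": 0.185,"ax": 0,"ay": 0,"az": 0}
    - {"gripper": 0.06,"tx": 0.002,"ty": 0.003,"tz": 0.185,"ax": 0,"ay": 0,"az": 0}
    - {"gripper": 0.03,"tx": 0.002,"ty": 0.003,"tz": 0.185,"ax": 0,"ay": 0,"az": 0}
    - {"gripper": 0.01,"tx": 0.002,"ty": 0.003,"tz": 0.185,"ax": 0,"ay": 0,"az": 0}
    - {"gripper": 0.01,"tx": 0.002,"ty": 0.003,"tz": 0.185,"ax": 0,"ay": 0,"az": 0}
    - {"gripper": 0.01,"tx": 0.002,"ty": 0.003,"tz": 0.185,"ax": 0,"ay": 0,"az": 0}

```text
time: 3.28
tcp_pos: [0.4623, 0.1066, 0.03]
eef_rot: [-1.949, -2.464, -0.002]
force: [0.0, -0.1, -0.6]
finger_gap: 0.0254
```

Emit:
carry_out:
  motion:
    - {"gripper": 0.01,"tx": 0,"ty": 0,"tz": 0,"ax": 0,"ay": 0,"az": 0}
    - {"gripper": 0.01,"tx": 0,"ty": 0,"tz": 0,"ax": 0,"ay": 0,"az": 0}
    - {"gripper": 0.01,"tx": 0,"ty": 0,"tz": 0,"ax": 0,"ay": 0,"az": 0}

```text
time: 3.65
tcp_pos: [0.462, 0.1067, 0.03]
eef_rot: [-1.949, -2.463, -0.001]
force: [-2.2, -0.3, 1.5]
finger_gap: 0.018
```

Emit:
carry_out:
  motion:
    - {"gripper": 0.01,"tx": 0.002,"ty": 0.003,"tz": 0,"ax": 0,"ay": 0,"az": 0.03}
    - {"gripper": 0.01,"tx": 0.004,"ty": 0.006,"tz": 0,"ax": 0,"ay": 0,"az": 0.06}
    - {"gripper": 0.01,"tx": 0.006,"ty": 0.01,"tz": 0,"ax": 0,"ay": 0,"az": 0.09}
    - {"gripper": 0.01,"tx": 0.008,"ty": 0.013,"tz": 0,"ax": 0,"ay": 0,"az": 0.12}
    - {"gripper": 0.01,"tx": 0.009,"ty": 0.016,"tz": 0,"ax": 0,"ay": 0,"az": 0.138}
    - {"gripper": 0.01,"tx": 0.009,"ty": 0.016,"tz": 0,"ax": 0,"ay": 0,"az": 0.138}
    - {"gripper": 0.01,"tx": 0.009,"ty": 0.016,"tz": 0,"ax": 0,"ay": 0,"az": 0.138}

```text
time: 4.53
tcp_pos: [0.476, 0.1193, 0.03]
eef_rot: [-2.114, -2.323, -0.003]
force: [0.4, 0.7, -0.4]
finger_gap: 0.0176
```

```bash
python3 - <<'E'
from h import *
s=bot.sense();c=bot.get_calibration('wrist');im=bot.snapshot('wrist')
np.save('w2.npy',c,allow_pickle=True);cv2.imwrite('pics/w2.png',im[:,:,::-1]);print(s['tcp_pos'],s['eef_rot'],s['force'],2*np.arctan2(s['eef_rot'][1],s['eef_rot'][0])+2*np.pi-np.pi/2)
E
```

```text
[0.47596592 0.11931837 0.02996909] [-2.11437786 -2.32320358 -0.00318221] [ 0.43360121  0.69834903 -0.40501774] 0.09404752411083006
```

View pics/w2.png

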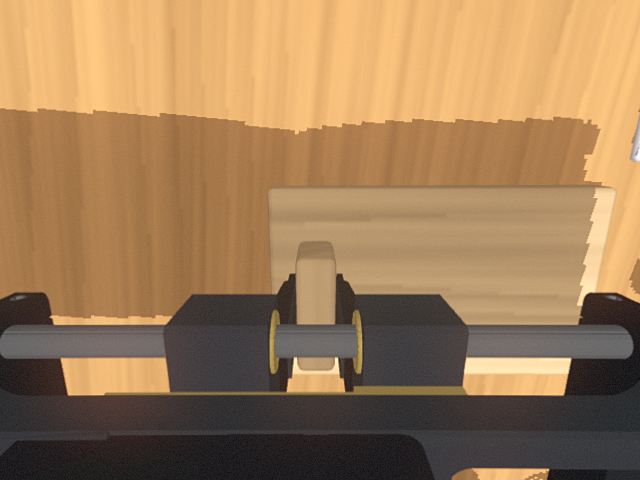

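The board is gripped by its handle. Its left edge runs along row 187, from column 272 to 612, in line with the tool. I compare the edge's clamp-frame position with the expected +55 mm.

```bash
python3 - <<'E'
from h import *
np.set_printoptions(precision=4,suppress=True)
c=np.load('w2.npy',allow_pickle=True).item()
b=onz('w',[(271,188),(614,188)],.018,c);a=.097;R=np.array([[np.cos(a),np.sin(a)],[-np.sin(a),np.cos(a)]])
print(b,np.arctan2(*(b[1]-b[0])[1::-1]),(b[:,:2]-[.669,.1375])@R.T)
im=bot.snapshot('top')[:,:,::-1];cv2.imwrite('pics/t2.png',im)
cv2.imwrite('pics/t2c.png',cv2.resize(im[165:345,215:335],None,fx=3.3,fy=3.3,interpolation=cv2.INTER_CUBIC))
E
```

```text
[[0.4485 0.1711 0.018 ]
 [0.6225 0.1874 0.018 ]] 0.0930434615246817 [[-0.2163  0.0548]
 [-0.0415  0.0542]]
```

View pics/t2c.png

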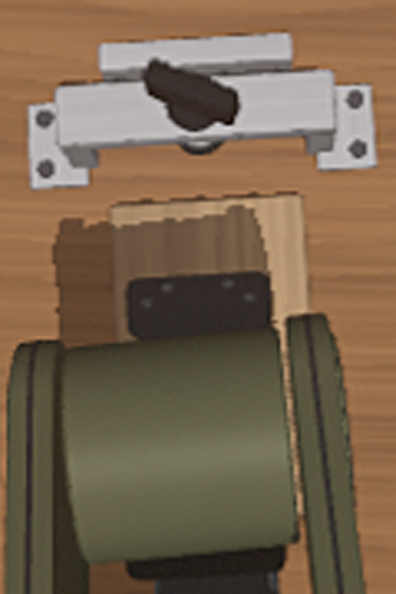

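Everything agrees: the edge lies at y=+54.5 mm and is straight within 0.004 rad. In the crop the board's far edge lies centred before the clamp, at (110,206) to (300,193).

Emit:
carry_out:
  motion:
    - {"gripper": 0.01,"tx": 0,"ty": 0.006,"tz": 0,"ax": 0,"ay": 0,"az": 0}
    - {"gripper": 0.01,"tx": 0,"ty": 0.014,"tz": 0,"ax": 0,"ay": 0,"az": 0}
    - {"gripper": 0.01,"tx": 0,"ty": 0.022,"tz": 0,"ax": 0,"ay": 0,"az": 0}
    - {"gripper": 0.01,"tx": 0,"ty": 0.03,"tz": 0,"ax": 0,"ay": 0,"az": 0}
    - {"gripper": 0.01,"tx": 0,"ty": 0.038,"tz": 0,"ax": 0,"ay": 0,"az": 0}
    - {"gripper": 0.01,"tx": 0,"ty": 0.046,"tz": 0,"ax": 0,"ay": 0,"az": 0}
    - {"gripper": 0.01,"tx": 0,"ty": 0.053,"tz": 0,"ax": 0,"ay": 0,"az": 0}
    - {"gripper": 0.01,"tx": 0,"ty": 0.059,"tz": 0,"ax": 0,"ay": 0,"az": 0}
    - {"gripper": 0.01,"tx": 0,"ty": 0.064,"tz": 0,"ax": 0,"ay": 0,"az": 0}
    - {"gripper": 0.01,"tx": 0,"ty": 0.064,"tz": 0,"ax": 0,"ay": 0,"az": 0}

```text
time: 5.88
tcp_pos: [0.5406, 0.1253, 0.03]
eef_rot: [2.114, 2.323, 0.005]
force: [1.5, -0.7, -1.2]
finger_gap: 0.0177
```

Emit:
carry_out:
  motion:
    - {"gripper": 0.01,"tx": 0,"ty": 0.001,"tz": 0,"ax": 0,"ay": 0,"az": 0}
    - {"gripper": 0.01,"tx": 0,"ty": 0.002,"tz": 0,"ax": 0,"ay": 0,"az": 0}
    - {"gripper": 0.01,"tx": 0,"ty": 0.003,"tz": 0,"ax": 0,"ay": 0,"az": 0}
    - {"gripper": 0.01,"tx": 0,"ty": 0.004,"tz": 0,"ax": 0,"ay": 0,"az": 0}
    - {"gripper": 0.01,"tx": 0,"ty": 0.005,"tz": 0,"ax": 0,"ay": 0,"az": 0}
    - {"gripper": 0.01,"tx": 0,"ty": 0.006,"tz": 0,"ax": 0,"ay": 0,"az": 0}
    - {"gripper": 0.01,"tx": 0,"ty": 0.0065,"tz": 0,"ax": 0,"ay": 0,"az": 0}
    - {"gripper": 0.01,"tx": 0,"ty": 0.007,"tz": 0,"ax": 0,"ay": 0,"az": 0}

```text
time: 6.88
tcp_pos: [0.5475, 0.1259, 0.03]
eef_rot: [2.114, 2.323, 0.005]
force: [-3.2, -0.4, 1.6]
finger_gap: 0.0178
```

Emit:
carry_out:
  motion:
    - {"gripper": 0.01,"tx": 0,"ty": 0.0005,"tz": 0,"ax": 0,"ay": 0,"az": 0}
    - {"gripper": 0.01,"tx": 0,"ty": 0.001,"tz": 0,"ax": 0,"ay": 0,"az": 0}

```text
time: 7.12
tcp_pos: [0.5485, 0.126, 0.0299]
eef_rot: [2.114, 2.323, 0.005]
force: [-3.3, -0.6, 2.9]
finger_gap: 0.0178
```

Emit:
carry_out:
  motion:
    - {"gripper": 0.01,"tx": 0,"ty": 0.0005,"tz": 0,"ax": 0,"ay": 0,"az": 0}
    - {"gripper": 0.01,"tx": 0,"ty": 0.001,"tz": 0,"ax": 0,"ay": 0,"az": 0}

```text
time: 7.38
tcp_pos: [0.5496, 0.1261, 0.0299]
eef_rot: [2.114, 2.323, 0.005]
force: [-2.8, -0.8, 2.1]
finger_gap: 0.0179
```

Emit:
carry_out:
  motion:
    - {"gripper": 0.01,"tx": 0,"ty": 0.0005,"tz": 0,"ax": 0,"ay": 0,"az": 0}
    - {"gripper": 0.01,"tx": 0,"ty": 0.001,"tz": 0,"ax": 0,"ay": 0,"az": 0}

```text
time: 7.62
tcp_pos: [0.5506, 0.1262, 0.0299]
eef_rot: [2.114, 2.323, 0.005]
force: [-3.3, -0.8, 2.4]
finger_gap: 0.0179
```

Emit:
carry_out:
  motion:
    - {"gripper": 0.01,"tx": 0,"ty": 0.0005,"tz": 0,"ax": 0,"ay": 0,"az": 0}
    - {"gripper": 0.01,"tx": 0,"ty": 0.0005,"tz": 0,"ax": 0,"ay": 0,"az": 0}

```text
time: 7.88
tcp_pos: [0.5509, 0.1262, 0.03]
eef_rot: [2.114, 2.323, 0.004]
force: [-4.2, -0.6, 3.5]
finger_gap: 0.0179
```

Emit:
carry_out:
  motion:
    - {"gripper": 0.01,"tx": 0,"ty": 0.0005,"tz": 0,"ax": 0,"ay": 0,"az": 0}
    - {"gripper": 0.01,"tx": 0,"ty": 0.0005,"tz": 0,"ax": 0,"ay": 0,"az": 0}

```text
time: 8.12
tcp_pos: [0.551, 0.1262, 0.03]
eef_rot: [-2.115, -2.323, -0.003]
force: [-5.7, -0.6, 4.3]
finger_gap: 0.0178
```

Emit:
carry_out:
  motion:
    - {"gripper": 0.01,"tx": 0,"ty": 0.0005,"tz": 0,"ax": 0,"ay": 0,"az": 0}
    - {"gripper": 0.01,"tx": 0,"ty": 0.0005,"tz": 0,"ax": 0,"ay": 0,"az": 0}

```text
time: 8.38
tcp_pos: [0.5509, 0.1262, 0.0299]
eef_rot: [-2.114, -2.323, -0.001]
force: [-6.7, -0.8, 4.7]
finger_gap: 0.018
```

The board has stopped at x=0.551, within 1.5 mm of the forecast, and the force is rising, so it is at the stop. I let go and rise.

Emit:
carry_out:
  motion:
    - {"gripper": 0.018,"tx": 0,"ty": 0,"tz": 0,"ax": 0,"ay": 0,"az": 0}
    - {"gripper": 0.03,"tx": 0,"ty": 0,"tz": 0,"ax": 0,"ay": 0,"az": 0}
    - {"gripper": 0.05,"tx": 0,"ty": 0,"tz": 0,"ax": 0,"ay": 0,"az": 0}
    - {"gripper": 0.05,"tx": 0,"ty": 0,"tz": 0,"ax": 0,"ay": 0,"az": 0}
    - {"gripper": 0.05,"tx": 0,"ty": 0,"tz": -0.02,"ax": 0,"ay": 0,"az": 0}
    - {"gripper": 0.05,"tx": 0,"ty": 0,"tz": -0.07,"ax": 0,"ay": 0,"az": 0}
    - {"gripper": 0.05,"tx": 0,"ty": 0,"tz": -0.13,"ax": 0,"ay": 0,"az": 0}
    - {"gripper": 0.05,"tx": 0,"ty": 0,"tz": -0.16,"ax": 0,"ay": 0,"az": 0}
    - {"gripper": 0.05,"tx": 0,"ty": 0,"tz": -0.16,"ax": 0,"ay": 0,"az": 0}

```text
time: 9.5
tcp_pos: [0.5534, 0.1264, 0.1954]
eef_rot: [2.111, 2.32, 0.012]
force: [0.5, -0.5, 0.4]
finger_gap: 0.05
```

```bash
python3 - <<'E'
from h import *
s=bot.sense();c=bot.get_calibration('wrist');im=bot.snapshot('wrist')
np.save('w3.npy',c,allow_pickle=True);cv2.imwrite('pics/w3.png',im[:,:,::-1]);print(s['tcp_pos'],s['eef_rot'],s['force'],s['q'])
E
```

```text
[0.55339555 0.12637844 0.1953679 ] [2.11101764 2.31978999 0.01232946] [ 0.47476157 -0.46654134  0.42350471] [ 1.29311008e-01 -5.06309639e-02  1.86241624e+00  1.28038671e-03
  1.32055264e+00  3.48326175e-02]
```

View pics/w3.png

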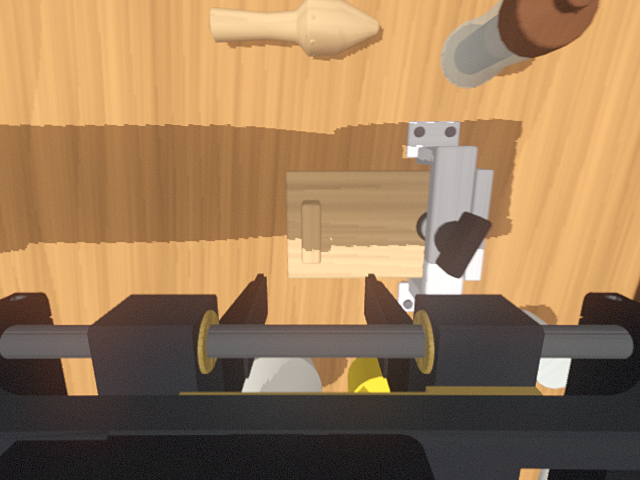

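The board's near corners are at (287,172) and (288,278). Its far side has passed under the beam. The knob bar runs from (478,218) to (449,270).

```bash
python3 - <<'E'
from h import *
np.set_printoptions(precision=4,suppress=True)
c=np.load('w3.npy',allow_pickle=True).item()
a=.097;R=np.array([[np.cos(a),np.sin(a)],[-np.sin(a),np.cos(a)]])
cl=lambda p:(p[:,:2]-[.6695,.1375])@R.T
b=onz('w',[(287,172),(288,278),(428,172)],.018,c);print('board',cl(b),'left edge yaw',np.arctan2(*(b[2]-b[0])[1::-1]))
im=cv2.imread('pics/w3.png');m=(im.max(2)<62).astype(np.uint8);m[:205]=0;m[285:]=0;m[:,:410]=0;m[:,500:]=0
hl=[k for k in cv2.findContours(m,0,2)[0] if cv2.contourArea(k)>60]
for k in hl:
  r=cv2.minAreaRect(k);print(r); p=onz('w',cv2.boxPoints(r),.109,c);print(p[:,:2],cl(p))
e=onz('w',[(467,212),(437,263),(490,224),(461,277)],.109,c);print('edges',e[:,:2],np.arctan2(*(e[0]-e[1])[1::-1]),np.arctan2(*(e[2]-e[3])[1::-1]),e.mean(0))
z=im[200:290,400:500];cv2.imwrite('pics/k.png',cv2.convertScaleAbs(cv2.resize(z,None,fx=6,fy=6,interpolation=cv2.INTER_CUBIC),alpha=2.5))
E
```

```text
board [[-0.142   0.0538]
 [-0.1435 -0.0543]
 [-0.006   0.0534]] left edge yaw 0.09341690371395632
edges [[0.6624 0.1662]
 [0.6475 0.1255]
 [0.6812 0.159 ]
 [0.668  0.116 ]] 1.2207907835515353 1.2724144533043469 [0.6648 0.1417 0.109 ]
```

View pics/k.png

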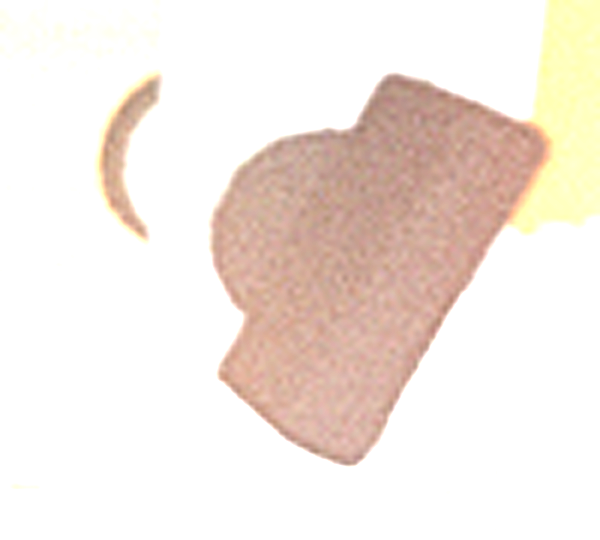

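Emit:
carry_out:
  motion:
    - {"gripper": 0.05,"tx": 0,"ty": 0.05,"tz": 0,"ax": 0,"ay": 0,"az": -0.18}
    - {"gripper": 0.05,"tx": 0,"ty": 0.09,"tz": 0,"ax": 0,"ay": 0,"az": -0.36}
    - {"gripper": 0.05,"tx": 0,"ty": 0.117,"tz": 0,"ax": 0,"ay": 0,"az": -0.54}
    - {"gripper": 0.05,"tx": 0,"ty": 0.117,"tz": 0,"ax": 0,"ay": 0,"az": -0.72}
    - {"gripper": 0.05,"tx": 0,"ty": 0.117,"tz": 0,"ax": 0,"ay": 0,"az": -0.9}
    - {"gripper": 0.05,"tx": 0,"ty": 0.117,"tz": 0,"ax": 0,"ay": 0,"az": -1.08}
    - {"gripper": 0.05,"tx": 0,"ty": 0.117,"tz": 0,"ax": 0,"ay": 0,"az": -1.26}
    - {"gripper": 0.05,"tx": 0,"ty": 0.117,"tz": 0,"ax": 0,"ay": 0,"az": -1.44}
    - {"gripper": 0.05,"tx": 0,"ty": 0.117,"tz": 0,"ax": 0,"ay": 0,"az": -1.62}
    - {"gripper": 0.05,"tx": 0,"ty": 0.117,"tz": 0,"ax": 0,"ay": 0,"az": -1.62}

```text
time: 10.8
tcp_pos: [0.6672, 0.137, 0.1904]
eef_rot: [-0.221, 3.133, 0.002]
force: [0.3, 0.1, 0.4]
finger_gap: 0.0499
```

```bash
cat > st.py <<'E'
from h import *
s=bot.sense();R=cv2.Rodrigues(s['eef_rot'])[0];np.set_printoptions(precision=4,suppress=True)
print(s['time'],s['tcp_pos'],'head',np.arctan2(R[1,0],R[0,0]),'zaxis',R[:,2],'q1,q6',s['q'][[0,5]],'F',s['force'],'M',s['ft_torque'],s['finger_gap'])
E
python3 st.py
```

```text
10.8 [0.6672 0.137  0.1904] head -3.0004546353180928 zaxis [ 0.0004  0.0013 -1.    ] q1,q6 [ 0.1232 -1.589 ] F [0.2933 0.0611 0.416 ] M [ 0.0874 -0.1661 -0.0237] 0.04987486535430897
```

Emit:
carry_out:
  motion:
    - {"gripper": 0.05,"tx": -0.002,"ty": 0,"tz": 0,"ax": 0,"ay": 0,"az": -0.18}
    - {"gripper": 0.05,"tx": -0.002,"ty": 0,"tz": 0.01,"ax": 0,"ay": 0,"az": -0.36}
    - {"gripper": 0.05,"tx": -0.002,"ty": 0,"tz": 0.02,"ax": 0,"ay": 0,"az": -0.54}
    - {"gripper": 0.05,"tx": -0.002,"ty": 0,"tz": 0.03,"ax": 0,"ay": 0,"az": -0.72}
    - {"gripper": 0.05,"tx": -0.002,"ty": 0,"tz": 0.04,"ax": 0,"ay": 0,"az": -0.9}
    - {"gripper": 0.05,"tx": -0.002,"ty": 0,"tz": 0.05,"ax": 0,"ay": 0,"az": -1.08}
    - {"gripper": 0.05,"tx": -0.002,"ty": 0,"tz": 0.05,"ax": 0,"ay": 0,"az": -1.117}
    - {"gripper": 0.05,"tx": -0.002,"ty": 0,"tz": 0.05,"ax": 0,"ay": 0,"az": -1.117}
    - {"gripper": 0.05,"tx": -0.002,"ty": 0,"tz": 0.05,"ax": 0,"ay": 0,"az": -1.117}

```text
time: 11.92
tcp_pos: [0.6695, 0.1374, 0.1409]
eef_rot: [-1.845, 2.541, 0.001]
force: [-0.0, 0.3, -0.3]
finger_gap: 0.0499
```

```bash
python3 st.py; python3 - <<'E'
from h import *
c=bot.get_calibration('wrist');im=bot.snapshot('wrist');np.save('w4.npy',c,allow_pickle=True)
cv2.imwrite('pics/w4.png',cv2.convertScaleAbs(im[:,:,::-1],alpha=1.6))
E
```

```text
11.925 [0.6695 0.1374 0.1409] head -1.8854113462765882 zaxis [ 0.0012  0.0014 -1.    ] q1,q6 [ 0.1234 -2.704 ] F [-0.0084  0.2836 -0.3132] M [ 0.1326 -0.0734  0.0154] 0.04990261551848665
```

View pics/w4.png

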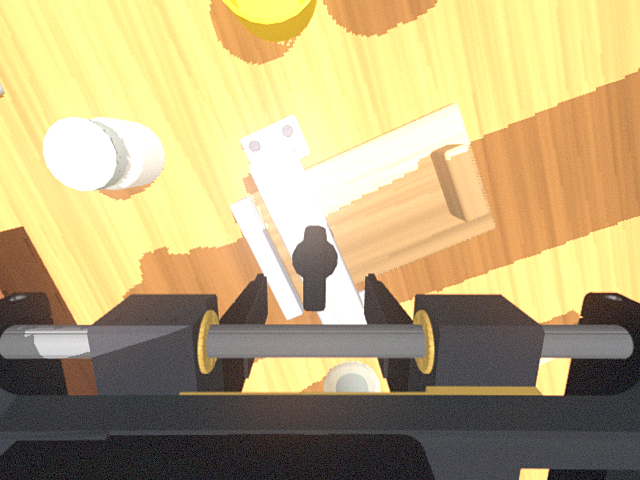

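The bar, from (315,228) to (315,310), stands upright and midway between the fingers (columns 265 and 365). It is aligned, so I descend and grip.

Emit:
carry_out:
  motion:
    - {"gripper": 0.04,"tx": 0,"ty": 0,"tz": 0.02,"ax": 0,"ay": 0,"az": 0}
    - {"gripper": 0.04,"tx": 0,"ty": 0,"tz": 0.04,"ax": 0,"ay": 0,"az": 0}
    - {"gripper": 0.04,"tx": 0,"ty": 0,"tz": 0.054,"ax": 0,"ay": 0,"az": 0}
    - {"gripper": 0.04,"tx": 0,"ty": 0,"tz": 0.054,"ax": 0,"ay": 0,"az": 0}
    - {"gripper": 0.02,"tx": 0,"ty": 0,"tz": 0.054,"ax": 0,"ay": 0,"az": 0}
    - {"gripper": 0.005,"tx": 0,"ty": 0,"tz": 0.054,"ax": 0,"ay": 0,"az": 0}
    - {"gripper": 0.005,"tx": 0,"ty": 0,"tz": 0.054,"ax": 0,"ay": 0,"az": 0}
    - {"gripper": 0.005,"tx": 0,"ty": 0,"tz": 0.054,"ax": 0,"ay": 0,"az": 0}
    - {"gripper": 0.005,"tx": 0,"ty": 0,"tz": 0.054,"ax": 0,"ay": 0,"az": 0}
    - {"gripper": 0.005,"tx": 0,"ty": 0,"tz": 0.054,"ax": 0,"ay": 0,"az": 0}

```text
time: 13.22
tcp_pos: [0.6702, 0.1375, 0.0877]
eef_rot: [-1.844, 2.539, -0.001]
force: [1.0, 0.1, 3.5]
finger_gap: 0.0137
```

```bash
python3 st.py
```

```text
13.225 [0.6702 0.1375 0.0877] head -1.8851589259303763 zaxis [ 0.0029  0.0016 -1.    ] q1,q6 [ 0.1234 -2.7044] F [1.009  0.0736 3.4804] M [ 0.1384 -0.3177 -0.0848] 0.013665041450799779
```

Emit:
carry_out:
  motion:
    - {"gripper": 0.005,"tx": 0,"ty": 0,"tz": 0,"ax": 0,"ay": 0,"az": 0.1}
    - {"gripper": 0.005,"tx": 0,"ty": 0,"tz": 0,"ax": 0,"ay": 0,"az": 0.2}
    - {"gripper": 0.005,"tx": 0,"ty": 0,"tz": 0,"ax": 0,"ay": 0,"az": 0.3}
    - {"gripper": 0.005,"tx": 0,"ty": 0,"tz": 0,"ax": 0,"ay": 0,"az": 0.4}
    - {"gripper": 0.005,"tx": 0,"ty": 0,"tz": 0,"ax": 0,"ay": 0,"az": 0.5}
    - {"gripper": 0.005,"tx": 0,"ty": 0,"tz": 0,"ax": 0,"ay": 0,"az": 0.6}
    - {"gripper": 0.005,"tx": 0,"ty": 0,"tz": 0,"ax": 0,"ay": 0,"az": 0.7}
    - {"gripper": 0.005,"tx": 0,"ty": 0,"tz": 0,"ax": 0,"ay": 0,"az": 0.8}

```text
time: 14.22
tcp_pos: [0.6701, 0.1376, 0.0878]
eef_rot: [-0.706, 3.058, 0.002]
force: [1.0, 0.5, 0.9]
finger_gap: 0.0138
```

```bash
python3 st.py
```

```text
14.225 [0.6701 0.1376 0.0878] head -2.687760069401248 zaxis [ 0.0026  0.0016 -1.    ] q1,q6 [ 0.1235 -1.9016] F [0.9502 0.4652 0.8986] M [ 0.2077 -0.2026  0.0885] 0.013823614290696607
```

Emit:
carry_out:
  motion:
    - {"gripper": 0.005,"tx": 0,"ty": 0,"tz": 0,"ax": 0,"ay": 0,"az": 0.08}
    - {"gripper": 0.005,"tx": 0,"ty": 0,"tz": 0,"ax": 0,"ay": 0,"az": 0.15}

```text
time: 14.48
tcp_pos: [0.6701, 0.1377, 0.0878]
eef_rot: [-0.472, 3.103, 0.002]
force: [-0.1, -0.0, 0.9]
finger_gap: 0.0137
```

```bash
python3 st.py
```

```text
14.475 [0.6701 0.1377 0.0878] head -2.839371576733649 zaxis [ 0.0027  0.0015 -1.    ] q1,q6 [ 0.1237 -1.7498] F [-0.0994 -0.0273  0.8703] M [ 0.133  -0.2531  0.1591] 0.013738454602151149
```

Emit:
carry_out:
  motion:
    - {"gripper": 0.005,"tx": 0,"ty": 0,"tz": 0,"ax": 0,"ay": 0,"az": 0.08}
    - {"gripper": 0.005,"tx": 0,"ty": 0,"tz": 0,"ax": 0,"ay": 0,"az": 0.15}

```text
time: 14.72
tcp_pos: [0.6701, 0.1377, 0.0878]
eef_rot: [-0.236, 3.13, 0.002]
force: [-0.6, 0.2, 1.3]
finger_gap: 0.0142
```

```bash
python3 st.py
```

```text
14.725 [0.6701 0.1377 0.0878] head -2.9910187493243985 zaxis [ 0.0027  0.0013 -1.    ] q1,q6 [ 0.1238 -1.598 ] F [-0.5833  0.2446  1.3302] M [ 0.1103 -0.292   0.1657] 0.014165884671383345
```

Emit:
carry_out:
  motion:
    - {"gripper": 0.005,"tx": 0,"ty": 0,"tz": 0,"ax": 0,"ay": 0,"az": 0.08}
    - {"gripper": 0.005,"tx": 0,"ty": 0,"tz": 0,"ax": 0,"ay": 0,"az": 0.15}

```text
time: 14.98
tcp_pos: [0.6701, 0.1377, 0.0878]
eef_rot: [0.002, 3.139, 0.002]
force: [0.8, -0.6, 0.8]
finger_gap: 0.0137
```

```bash
python3 st.py
```

```text
14.975 [0.6701 0.1377 0.0878] head 3.140473385232851 zaxis [ 0.0028  0.0012 -1.    ] q1,q6 [ 0.1239 -1.4461] F [ 0.827  -0.6368  0.8153] M [ 0.1123 -0.2851  0.0556] 0.013740723042463304
```

Emit:
carry_out:
  motion:
    - {"gripper": 0.005,"tx": 0,"ty": 0,"tz": 0,"ax": 0,"ay": 0,"az": 0.08}
    - {"gripper": 0.005,"tx": 0,"ty": 0,"tz": 0,"ax": 0,"ay": 0,"az": 0.15}

```text
time: 15.22
tcp_pos: [0.6701, 0.1378, 0.0878]
eef_rot: [0.239, 3.13, 0.002]
force: [0.5, -0.7, 1.9]
finger_gap: 0.0135
```

```bash
python3 st.py
```

```text
15.225 [0.6701 0.1378 0.0878] head 2.988900818243631 zaxis [ 0.0028  0.001  -1.    ] q1,q6 [ 0.1241 -1.2943] F [ 0.5398 -0.728   1.86  ] M [ 0.1032 -0.312   0.0782] 0.013478316341696002
```

Still easy after 1.41 rad.

Emit:
carry_out:
  motion:
    - {"gripper": 0.005,"tx": 0,"ty": 0,"tz": 0,"ax": 0,"ay": 0,"az": 0.08}
    - {"gripper": 0.005,"tx": 0,"ty": 0,"tz": 0,"ax": 0,"ay": 0,"az": 0.15}

```text
time: 15.48
tcp_pos: [0.6701, 0.1378, 0.0878]
eef_rot: [0.474, 3.103, 0.002]
force: [0.3, 0.3, 1.2]
finger_gap: 0.0136
```

```bash
python3 st.py
```

```text
15.475 [0.6701 0.1378 0.0878] head 2.8385523740956113 zaxis [ 0.003   0.0006 -1.    ] q1,q6 [ 0.1243 -1.1436] F [0.2534 0.3251 1.2439] M [ 0.0781 -0.2884  0.5631] 0.01359616970752439
```

Emit:
carry_out:
  motion:
    - {"gripper": 0.005,"tx": 0,"ty": 0,"tz": 0,"ax": 0,"ay": 0,"az": 0.08}
    - {"gripper": 0.005,"tx": 0,"ty": 0,"tz": 0,"ax": 0,"ay": 0,"az": 0.15}

```text
time: 15.72
tcp_pos: [0.6701, 0.1379, 0.0876]
eef_rot: [0.705, 3.058, 0.001]
force: [1.5, -0.1, 0.1]
finger_gap: 0.0137
```

```bash
python3 st.py
```

```text
15.725 [0.6701 0.1379 0.0876] head 2.688550805452786 zaxis [ 0.0033  0.0001 -1.    ] q1,q6 [ 0.1246 -0.993 ] F [ 1.5142 -0.0846  0.1387] M [ 0.0132 -0.3787  0.5383] 0.013678759335845784
```

The torque jumped to 0.56 N·m between headings 2.99 and 2.84, so first resistance is at about 2.91. I need 0.59 rad more, to heading 2.10, following the sinking knob.

Emit:
carry_out:
  motion:
    - {"gripper": 0.005,"tx": 0,"ty": 0,"tz": 0.0003,"ax": 0,"ay": 0,"az": 0.08}
    - {"gripper": 0.005,"tx": 0,"ty": 0,"tz": 0.0006,"ax": 0,"ay": 0,"az": 0.16}
    - {"gripper": 0.005,"tx": 0,"ty": 0,"tz": 0.0009,"ax": 0,"ay": 0,"az": 0.24}
    - {"gripper": 0.005,"tx": 0,"ty": 0,"tz": 0.0012,"ax": 0,"ay": 0,"az": 0.32}
    - {"gripper": 0.005,"tx": 0,"ty": 0,"tz": 0.0014,"ax": 0,"ay": 0,"az": 0.4}

```text
time: 16.35
tcp_pos: [0.6702, 0.1379, 0.0868]
eef_rot: [1.299, 2.857, 0.002]
force: [0.3, 0.3, 3.5]
finger_gap: 0.0135
```

```bash
python3 st.py
```

```text
16.35 [0.6702 0.1379 0.0868] head 2.288299150963487 zaxis [ 0.0035 -0.0005 -1.    ] q1,q6 [ 0.1249 -0.5922] F [0.3319 0.3232 3.5129] M [-0.0122 -0.0219  0.6404] 0.01345849700563435
```

Emit:
carry_out:
  motion:
    - {"gripper": 0.005,"tx": 0,"ty": 0,"tz": 0.0002,"ax": 0,"ay": 0,"az": 0.08}
    - {"gripper": 0.005,"tx": 0,"ty": 0,"tz": 0.0004,"ax": 0,"ay": 0,"az": 0.15}
    - {"gripper": 0.005,"tx": 0,"ty": 0,"tz": 0.0004,"ax": 0,"ay": 0,"az": 0.185}
    - {"gripper": 0.005,"tx": 0,"ty": 0,"tz": 0.0004,"ax": 0,"ay": 0,"az": 0.185}

```text
time: 16.85
tcp_pos: [0.6702, 0.138, 0.0865]
eef_rot: [1.555, 2.726, 0.002]
force: [0.5, -0.3, 2.5]
finger_gap: 0.014
```

```bash
python3 st.py
```

```text
16.85 [0.6702 0.138  0.0865] head 2.104669006757008 zaxis [ 0.0036 -0.0007 -1.    ] q1,q6 [ 0.1251 -0.4082] F [ 0.4728 -0.3157  2.4979] M [-0.1    -0.0923  0.6098] 0.014017339729775051
```

Total 0.8 rad past first resistance. Let go, and rise.

Emit:
carry_out:
  motion:
    - {"gripper": 0.02,"tx": 0,"ty": 0,"tz": 0,"ax": 0,"ay": 0,"az": 0}
    - {"gripper": 0.045,"tx": 0,"ty": 0,"tz": 0,"ax": 0,"ay": 0,"az": 0}
    - {"gripper": 0.045,"tx": 0,"ty": 0,"tz": 0,"ax": 0,"ay": 0,"az": 0}
    - {"gripper": 0.045,"tx": 0,"ty": 0,"tz": -0.01,"ax": 0,"ay": 0,"az": 0}
    - {"gripper": 0.045,"tx": 0,"ty": 0,"tz": -0.04,"ax": 0,"ay": 0,"az": 0}
    - {"gripper": 0.045,"tx": 0,"ty": 0,"tz": -0.09,"ax": 0,"ay": 0,"az": 0}
    - {"gripper": 0.045,"tx": 0,"ty": 0,"tz": -0.12,"ax": 0,"ay": 0,"az": 0}
    - {"gripper": 0.045,"tx": 0,"ty": 0,"tz": -0.12,"ax": 0,"ay": 0,"az": 0}
    - {"gripper": 0.045,"tx": 0,"ty": 0,"tz": -0.12,"ax": 0,"ay": 0,"az": 0}

```text
time: 17.98
tcp_pos: [0.6692, 0.138, 0.2054]
eef_rot: [1.556, 2.727, 0.0]
force: [-0.2, -0.3, -0.2]
finger_gap: 0.045
```

```bash
python3 st.py; python3 - <<'E'
from h import *
np.save('w5.npy',bot.get_calibration('wrist'),allow_pickle=True);im=bot.snapshot('wrist')
cv2.imwrite('pics/w5.png',cv2.convertScaleAbs(im[:,:,::-1],alpha=1.4))
E
```

```text
17.975 [0.6692 0.138  0.2054] head 2.104608269911616 zaxis [ 0.0021 -0.0009 -1.    ] q1,q6 [ 0.1253 -0.4083] F [-0.1985 -0.2505 -0.2308] M [ 0.0241 -0.1422  0.0127] 0.044968959996697845
```

View pics/w5.png

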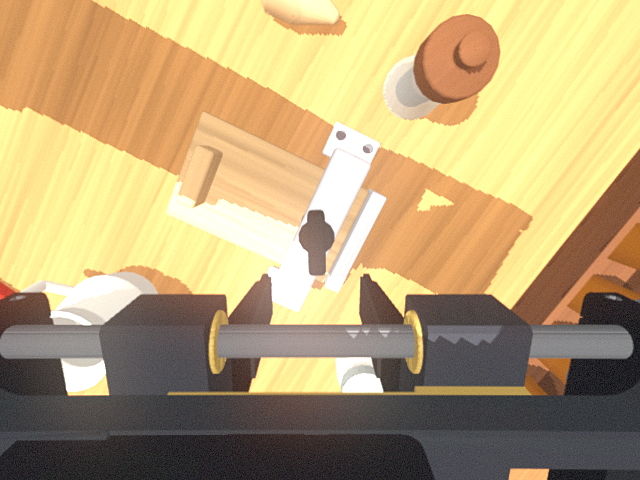

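The bar, from (317,212) to (317,273), is still aligned with the tool, so it did not slip in the jaws or spring back. The board's near corners are at (204,113) and (168,213). I check the numbers and hand in if they are good.

```bash
python3 - <<'E'
from h import *
np.set_printoptions(precision=4,suppress=True)
c=np.load('w5.npy',allow_pickle=True).item()
a=.097;R=np.array([[np.cos(a),np.sin(a)],[-np.sin(a),np.cos(a)]])
b=(onz('w',[(204,113),(168,213)],.018,c)[:,:2]-[.6695,.1375])@R.T
yaw=np.arctan2(b[0,0]-b[1,0],b[0,1]-b[1,1]);print(b,yaw)
if abs(b[:,0].mean()+.145)<.005 and abs(b[:,1].mean())<.006: print(bot.hand_in())
E
```

```text
[[-0.1406  0.0531]
 [-0.1402 -0.0526]] -0.0034620594675981936
the job is handed in; nothing more can be done
None
```

I slid the board in by its handle until it met the stop, tightened the knob about an eighth of a turn past first resistance, let go and handed the job in. No verdict was reported.

**Board:** It stopped about 1.5 mm from the position I had worked out for the stop, with the wrist force rising to about 7 N, about 3 N of it sliding friction. The last picture puts it straight to within about 0.004 rad and on the clamp's centre line to within 1 mm. It also puts the near edge about 4.5 mm further in than a board flush at the stop should show. The picture after release gave about 2 mm further in. I take this as camera error, since the stop blocks further travel and the board had stopped against it, but I did not resolve it.

**Knob:** It turned easily for about 1.4 to 1.55 rad, then the torque jumped from about 0.1 to 0.56 N·m. I turned it about 0.8 rad beyond that (0.73 to 0.88, given the step size). That should press with roughly 20 N, though I could not measure the press itself. After release the bar stood where I had left it.

**Rest of the counter:** The gripper was raised clear and read no contact force. I felt no unexpected contact on the way, but I did not measure the bystanders' positions again at the end.

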